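Set the bulk film loader's frame counter to its start mark

TASK

Before the next cassette is loaded, set the frame counter of the black bulk film loader to its start: with a fingertip, flick the scalloped edge of the counter wheel round anticlockwise (seen from above), click by click, until the raised black rib on the wheel rests in its click stop opposite the white pointer on the loader's body, and do not let it run past. Do not grip the wheel or shift or lift the loader, leave the things around it where they stand, and end with the hand clear.

Things in the scene. Friction and masses are not known exactly. Their poses are not given: they have to be found in the camera images.
- loader: bulk film loader: black plastic, 215 mm long (y) x 125 mm deep (x), loose on rubber feet, 0.95 kg. Origin under its middle, on the shelf; x to its back, y along its length to its left, z up. Left: round film drum, 120 mm across, 48 mm high. Right: cassette chamber, 46 mm high, and steel crank, 72 mm high at y -80 mm. Between them: deck 42 mm high, front face at x -58 mm; the counter wheel overhangs it by 17 mm.
- wheel_axis (a point): centre of the counter wheel's upper face: x -45, y -30, z +60 mm in the loader's frame (axes as the loader's, do not turn with the wheel). The wheel is a grey disc lying level, 10 mm thick (50 to 60 mm above the shelf), with eight equal finger lobes: 60 mm across the lobe tips, 42 mm between lobes (scallops 9 mm deep); lobes 6 mm wide with round ends, gaps 17 mm at the tips.
- counter (a joint): wheel angle about its upright axis, rad, growing anticlockwise seen from above; 0 = black rib at the pointer. Lobes lie at this angle plus multiples of 0.785 from the loader's +x. Click stops at 0 and all multiples of 0.785 (45 deg); about 1 N at a lobe tip leaves a stop; past half-way it snaps on to the next, else springs back. Starts 2 to 5 clicks short, at a stop from -3.927 to -1.571.
- rib_tip (a point): outer end of the raised black index rib (21 x 5.5 mm) on the wheel's upper face, over one of the lobes, 28 mm from the axis; it turns with the wheel.
- pointer (a point): tip of the fixed pointer: a moulded white triangle on a lug 59 mm high, behind the wheel (34 mm from its axis along the loader's +x), pointing forward (-x) at the wheel.
- canister0: bystander: black plastic film canister with a grey snap lid, 34 mm across, 51 mm high, upright, front left of the loader. Origin: centre of its underside.
- canister1: bystander: black plastic film canister with a grey snap lid, 34 mm across, 51 mm high, upright, front left, a little further out. Origin: centre of its underside.
- canister2: bystander: black plastic film canister with a grey snap lid, 34 mm across, 51 mm high, upright, front right of the loader. Origin: centre of its underside.
- canister3: bystander: black plastic film canister with a grey snap lid, 34 mm across, 51 mm high, upright, right of the loader. Origin: centre of its underside.
- canister4: bystander: black plastic film canister with a grey snap lid, 34 mm across, 51 mm high, upright, left of the loader. Origin: centre of its underside.
- reel: bystander: stainless steel developing reel, 88 mm across, 42 mm high, lying flat, on the right of the shelf. Origin: centre of its underside.
- lens_cap: bystander: flat round aluminium lens cap, 58 mm across, 9.5 mm high, lying in front of the loader. Origin: centre of its underside.
- dish: bystander: white ceramic dish, 124 mm across, 32 mm high, on the right of the shelf nearer the robot. Origin: centre of its underside.
There are look-alikes about, which are no part of the job. Leave any blue look-alike of the loader alone.

How it is judged:
By the outcome, as a careful person would: the job done as asked, in the order asked, and still so for the second after the job is handed in, with the robot touching nothing.
It also fails if it takes over 64 s, if anything falls off the work surface, if the arm or the gripper's body presses on something with over 40 N, if the wrist force passes 120 N, or if a joint passes its speed limit or range.

ROBOT

A 6-joint arm with a two-finger parallel gripper is mounted at the origin on the work surface. World frame = base frame: x ahead of the robot, y to its left, z up, the work surface at z = 0. Lengths are in m, angles in degrees, forces in N, time in s.
With the tool pointing down it reaches from about 0.35 to 0.875 m from the base axis. Payload 4.2 kg.
Tool frame: the origin (TCP) lies where the fingers leave the gripper's body, on its centre line; the fingertips stand 70 mm ahead of it and the grasp point (between the pads) lies 51 mm ahead of it; z points along the fingers, y is the direction in which the jaws open and shut (so a half turn about z gives the same grasp; the last joint's range is limited). The gripper opens to 87 mm and grips with 3 to 60 N. Pads are 19 mm wide; open, the fingers measure 117 mm over their backs; the gripper's body (75 mm by 190 mm) begins 51 mm behind the grasp point.
Start: joints at [82.254, 22.042, 0.453, 0, -68.411, -14.817], TCP at [0.24, 0.577, 0.292] pointing down, gripper open.
Joint ranges: [-179.83, 179.83], [-69.29, 118.12], [-61.27, 80.66], [-181.25, 117.63], [-171.15, -9.14], [-177.46, 177.46]. Speed limits (degrees/s): [159.86, 159.86, 180, 180, 180, 180].

INTERFACE

Orientations are given as a 3x3 rotation matrix whose columns are the frame's x, y, z axes.
In Python, from station import sense, capture, camera_model, finish_job gives the robot as it stands.
- The arm moves only by the shell command python3 -m inch 'ROWS'. ROWS is JSON, a list of rows, each an object with "hand": the closure, from 0 (fully open) to 1 (shut); "slide": the shift along the world's x, y, z in cm, a list of three; "yaw": the turn about the world's z in rad. A call has 1 to 10 rows; each row is the pose to reach, as a shift and turn from the pose commanded when the call began; what a row does not reach only later rows make up. A row lasts 1/8 s, in which the tool goes at most 62.5 mm and 10.7 degrees, less where a joint would pass 70% of its speed; a pose out of reach is approached as far as the arm can. A call with a gripper value outside its range is refused whole. The fingers move at their own pace and stop on an object; the grip force is fixed at half the most. Time passes only in rows, so rows that repeat a pose let the fingers close. It gives the time, the measured TCP pose, the force and the opening at its end, in the units of the state.
- sense(): the state, without advancing time (a new reading comes with each control period).
- capture(name): name is "scene" or "top" or "wrist"; returns the picture (420x560x3 uint8, blue, green, red); there is no depth.
- camera_model(name): a dict with "mtx" (3x3 intrinsics, pixels), "k1" (the pictures are not rectified: a ray, as slopes to the right and down, at radius r is drawn at 1 + k1 r^2 times it, then the intrinsics apply), "xyz" and "orientation" of the camera in the world; the wrist camera has in their place "tool_from_camera" (4x4, takes a point from camera to tool coordinates, whose origin is the TCP and whose axes are the flange's). Camera axes: x right, y up, looking along -z (the intrinsics and any distortion apply to the point x, -y, -z); pixel columns grow to the right and rows downward; lengths in m; the calibration is good to about 2 mm. A picture is of the moment at which its call begins: read the wrist's pose just before it. camera_model takes no time and is no camera call.
- finish_job(): hands the job in, once; it reports no verdict.
The state is a dict: "time_s": time; "joints": joint angles; "joint_velocities": joint speeds; "effort": joint torques, N m; "tcp_pos": TCP position; "ee_rot": TCP orientation; "wrist_force": force on the tool from outside, world axes, zero at the start; "moment": the same for the moment, N m; "gripper_width": opening from 0.0 (shut) to 1.0 (fully open).
Only numpy, scipy, OpenCV 4.12 (cv2) and the standard library are available. Lean on these libraries where they do the work, as an engineer would, in place of code of your own. Each camera call takes 0.05 s, during which the arm holds its last target. There are 200 camera calls.

## Working session

There is one attempt and no reset: what is moved stays moved. The work goes in short steps, Python scripts to look and compute and a shell command to move; the robot and the scene stay as the last step left them, time stands still between calls to the robot, and variables do not carry over. Pictures are saved under pics/ and viewed, about 8 in all and at most 12, crops included, and the job is handed in when it is done.

```bash
mkdir -p pics; ls; python3 - <<'E'
from station import *
import cv2
s=sense();print(s)
for n in("scene","top"):
    cv2.imwrite(f"pics/{n}0.png",capture(n))
    print(n,camera_model(n))
print(camera_model("wrist"))
E
```

```text
pics
{'time_s': 0.0, 'joints': array([ 8.22545998e+01,  2.20918407e+01,  3.78989988e-01, -2.75768049e-02,
       -6.84108161e+01, -1.48172055e+01]), 'joint_velocities': array([ 0.0828895 ,  0.02678006, -0.08513661,  0.0268277 ,  0.05610296,
        0.02009974]), 'effort': array([-4.01841698e-04, -3.90664458e+01,  1.87399024e+01,  4.21980187e+00,
        1.09525639e-02, -1.93856831e-04]), 'tcp_pos': array([0.23961046, 0.5767575 , 0.29114632]), 'ee_rot': array([[ 9.23392726e-01, -3.83855877e-01, -7.34341480e-04],
       [-3.83856560e-01, -9.23390395e-01, -2.07834492e-03],
       [ 1.19701042e-04,  2.20101038e-03, -9.99997571e-01]]), 'wrist_force': array([ 0.62862595, -0.67105779,  0.49815386]), 'moment': array([0.03934423, 0.03115488, 0.00878097]), 'gripper_width': 1.0028804803450675}
scene {'mtx': array([[526.4590956 ,   0.        , 280.2079113 ],
       [  0.        , 526.4590956 , 202.26983603],
       [  0.        ,   0.        ,   1.        ]]), 'k1': -0.12353253094870974, 'xyz': array([ 1.44282305, -0.37327841,  0.84422865]), 'orientation': array([[ 0.33245031, -0.56245932,  0.75
[... 369 characters left out ...]
 array([[-0.01231307,  0.99647902, -0.08293336],
       [-0.999757  , -0.01378523, -0.0172019 ],
       [-0.01828459,  0.0827014 ,  0.99640662]])}
{'mtx': array([[323.56489593,   0.        , 281.43223419],
       [  0.        , 323.56489593, 212.58454939],
       [  0.        ,   0.        ,   1.        ]]), 'k1': -0.051322443251411234, 'tool_from_camera': array([[-4.85806164e-04,  9.58609382e-01,  2.84724107e-01,
         7.78439697e-02],
       [ 9.99999809e-01,  3.57167232e-04,  5.03723456e-04,
        -1.25031490e-03],
       [ 3.81179910e-04,  2.84724298e-01, -9.58609372e-01,
        -9.32015200e-02],
       [ 0.00000000e+00,  0.00000000e+00,  0.00000000e+00,
         1.00000000e+00]])}
```

View pics/top0.png

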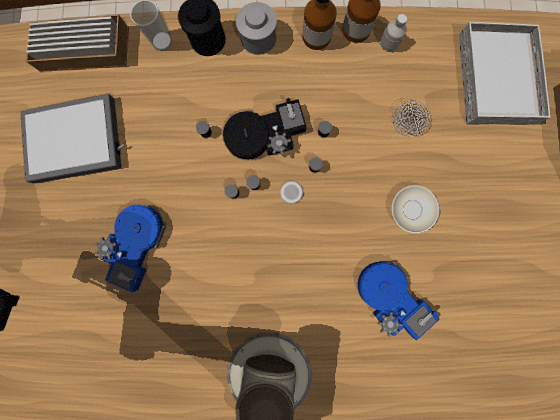

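View pics/scene0.png

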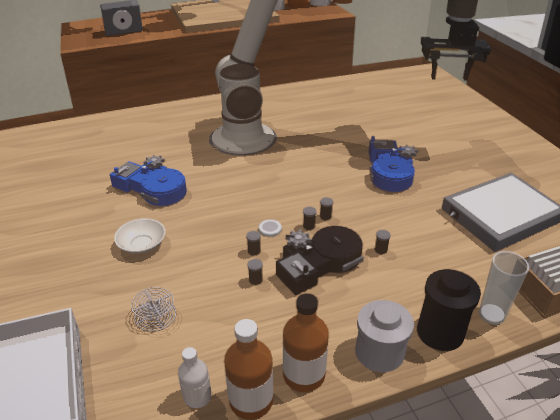

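The top view shows the black loader around (265,130), its wheel at about (279,143), the canisters at (204,129), (232,191), (253,182), (316,165) and (325,129), and the cap at (291,192). I'll write helpers and zoom in.

```bash
cat > h.py <<'E'
import numpy as np, cv2
from station import *
def cam(n,s=None):
    m=camera_model(n)
    if n=="wrist":
        T=np.eye(4);T[:3,:3]=s["ee_rot"];T[:3,3]=s["tcp_pos"];T=T@m["tool_from_camera"]
        return m["mtx"],m["k1"],T[:3,:3],T[:3,3]
    return m["mtx"],m["k1"],m["orientation"],m["xyz"]
def D(k):return np.array([k,0,0,0,0.])
def ray(c,uv):
    p=cv2.undistortPoints(np.array(uv,float).reshape(-1,1,2),c[0],D(c[1])).reshape(-1,2)
    return np.c_[p[:,0],-p[:,1],-np.ones(len(p))]@c[2].T
def plane(c,uv,z):
    d=ray(c,uv);return c[3]+d*((z-c[3][2])/d[:,2])[:,None]
def proj(c,P):
    q=(np.atleast_2d(P)-c[3])@c[2];q=q*[1,-1,-1]
    return cv2.projectPoints(q.reshape(-1,1,3),np.zeros(3),np.zeros(3),c[0],D(c[1]))[0].reshape(-1,2)
E
python3 - <<'E'
from h import *
c=cam("top");im=cv2.imread("pics/top0.png")
for n,uv,z in[("wheel",(279,143),.06),("drum",(246,134),.048),("crank",(291,113),.06),("c0",(253,180),.051),("c1",(232,189),.051),("c2",(316,163),.051),("c3",(325,127),.051),("c4",(204,127),.051),("cap",(291,192),.009)]:
    print(n,plane(c,[uv],z).round(3))
cv2.imwrite("pics/crop0.png",cv2.resize(im[85:205,190:340],None,fx=5,fy=5,interpolation=cv2.INTER_CUBIC))
E
```

```text
wheel [[ 0.587 -0.033  0.06 ]]
drum [[0.615 0.051 0.048]]
crank [[ 0.664 -0.064  0.06 ]]
c0 [[0.496 0.033 0.051]]
c1 [[0.474 0.086 0.051]]
c2 [[ 0.537 -0.125  0.051]]
c3 [[ 0.629 -0.15   0.051]]
c4 [[0.635 0.158 0.051]]
cap [[ 0.47  -0.062  0.009]]
```

View pics/crop0.png

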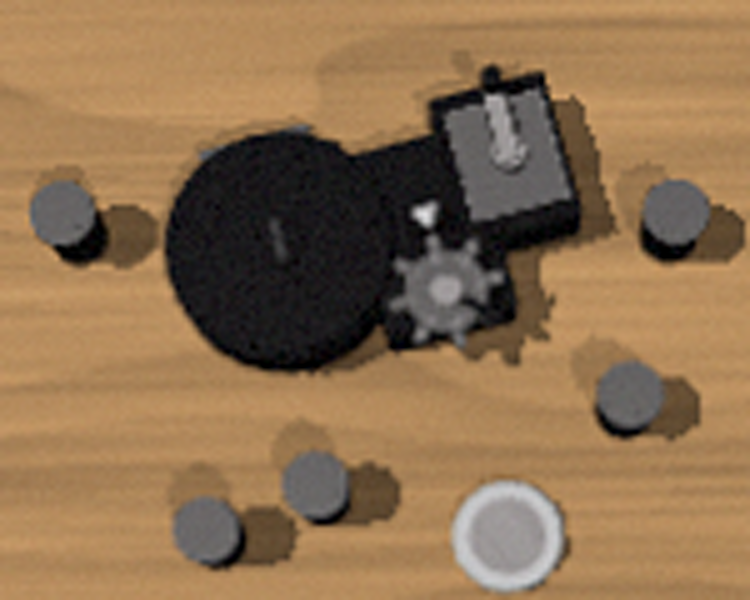

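The crop shows the wheel at crop (445,288) and the white pointer at (425,212), so the loader yaw is about +15°. The rib appears near (478,312), about 135° clockwise of the pointer, which makes about 3 clicks. I'll hover over it with the hand closed for a close look.

```bash
python3 -m inch '[{"hand":1,"slide":[18,-31,0],"yaw":-0.2},{"hand":1,"slide":[18,-31,0],"yaw":-0.2},{"hand":1,"slide":[18,-31,0],"yaw":-0.2},{"hand":1,"slide":[18,-31,0],"yaw":-0.2},{"hand":1,"slide":[18,-31,0],"yaw":-0.2},{"hand":1,"slide":[18,-31,0],"yaw":-0.2},{"hand":1,"slide":[34,-60,-4],"yaw":-0.39},{"hand":1,"slide":[34,-60,-4],"yaw":-0.39},{"hand":1,"slide":[34,-60,-4],"yaw":-0.39},{"hand":1,"slide":[34,-60,-4],"yaw":-0.39}]' && python3 -m inch '[{"hand":1,"slide":[3,-5,0],"yaw":0},{"hand":1,"slide":[3,-5,0],"yaw":0},{"hand":1,"slide":[3,-5,0],"yaw":0}]'
python3 - <<'E'
from h import *
s=sense();print(s["time_s"],s["tcp_pos"],s["ee_rot"].round(3),s["gripper_width"])
im=capture("wrist");cv2.imwrite("pics/w1.png",im)
np.save("s1.npy",s,allow_pickle=True)
E
```

```text
time_s: 1.35
tcp_pos: [0.5402, 0.048, 0.2619]
ee_rot: [[0.708, -0.706, -0.0], [-0.706, -0.708, 0.0], [-0.0, 0.0, -1.0]]
wrist_force: [-0.0, 0.7, 0.1]
gripper_width: 0.02
time_s: 1.72
tcp_pos: [0.5693, -0.0003, 0.2616]
ee_rot: [[0.708, -0.707, -0.001], [-0.707, -0.708, 0.0], [-0.001, 0.001, -1.0]]
wrist_force: [-0.1, 0.3, -0.0]
gripper_width: 0.008
1.725 [ 5.69276541e-01 -3.38912089e-04  2.61633149e-01] [[ 0.708 -0.707 -0.001]
 [-0.707 -0.708  0.   ]
 [-0.001  0.001 -1.   ]] 0.00792959860754345
```

View pics/w1.png

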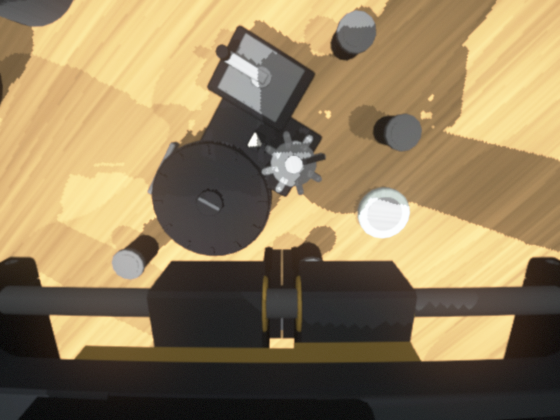

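The wrist view shows the wheel at about (293,165), the pointer at about (255,139), the rib extending right to about (324,155), and the closed fingertips at about x 266–298, y 250. I'll zoom in for measurements.

```bash
python3 - <<'E'
from h import *
im=cv2.imread("pics/w1.png")
cr=cv2.resize(im[120:210,235:355],None,fx=6,fy=6,interpolation=cv2.INTER_CUBIC)
cr=np.clip(cr.astype(float)*1.2,0,255).astype(np.uint8)
for i in range(0,120,10): cv2.line(cr,(i*6,0),(i*6,6 if i%20 else 14),(0,0,255),1); cv2.line(cr,(0,i*6),(6 if i%20 else 14,i*6),(0,0,255),1)
cv2.imwrite("pics/w1c.png",cr)
E
```

```text
(no output)
```

View pics/w1c.png

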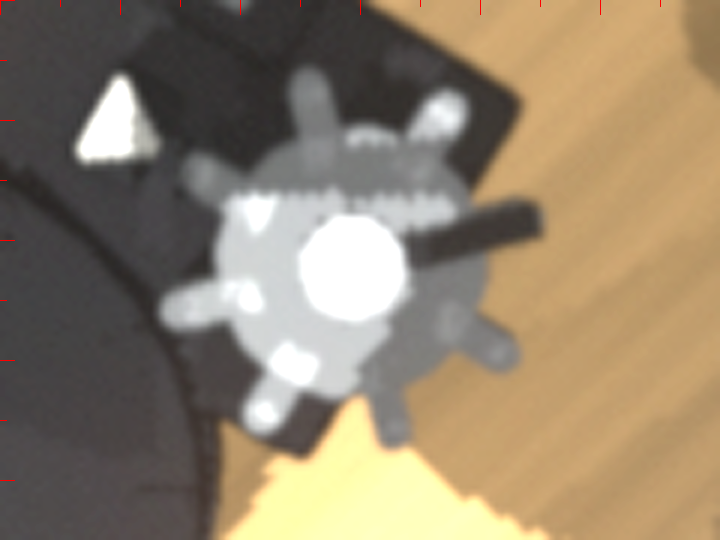

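The crop shows the wheel centre at about (352,260), which is (293.7,163.3) full-frame. The rib lies on the lobe at (540,215), three lobes clockwise of the pointer's lobe (190,160), so it needs 3 clicks anticlockwise.

```bash
python3 - <<'E'
from h import *
s=np.load("s1.npy",allow_pickle=True).item();c=cam("wrist",s)
L=np.array([(310,68),(447,97),(542,217),(519,357),(393,446),(254,427),(161,312),(188,158)])/6.+[234.6,119.6]
P=plane(c,L,.060)[:,:2];C=P.mean(0)
print("C",C.round(4),"r",np.linalg.norm(P-C,axis=1).round(4))
a=np.degrees(np.unwrap(np.arctan2(*(P-C).T[::-1])));print("lobe ang",a.round(1), "mod", (a+np.arange(8)*45).round(1), (a+np.arange(8)*45).mean().round(1))
p=plane(c,np.array([[158,155]])/6.+[234.6,119.6],.059)[0,:2];print("ptr",p,np.linalg.norm(p-C),np.degrees(np.arctan2(*(p-C)[::-1])))
# cross-check: top view
ct=cam("top");print("top px of C",proj(ct,[*C,.06]), "top meas", np.array([445,288])/5+[190,85], plane(ct,[np.array([444,289])/5+[189.9,84.9]],.06))
cs=cam("scene");u=proj(cs,[*C,.06])[0];print("scene",u)
# fingertips in wrist image: corners at z_tool 70
for q in [(-.0095,-.015,.07),(.0095,-.015,.07),(.0095,.015,.07),(-.0095,.015,.07)]:
    print(q,proj(c,s["ee_rot"]@np.array(q)+s["tcp_pos"]).round(1))
E
```

```text
C [ 0.588  -0.0329] r [0.0295 0.0283 0.0295 0.0297 0.0293 0.0296 0.03   0.0292]
lobe ang [ -32.4  -74.4 -121.4 -164.2 -211.8 -255.3 -300.5 -347.5] mod [-32.4 -29.4 -31.4 -29.2 -31.8 -30.3 -30.5 -32.5] -30.9
ptr [ 0.62001741 -0.02363659] 0.03331775829897465 16.217650139590894
top px of C [[278.96186568 142.7500846 ]] top meas [279.  142.6] [[ 0.58816429 -0.0322888   0.06      ]]
scene [297.17316386 237.19109355]
(-0.0095, -0.015, 0.07) [[256.6 278.2]]
(0.0095, -0.015, 0.07) [[255.8 246.8]]
(0.0095, 0.015, 0.07) [[311.  246.8]]
(-0.0095, 0.015, 0.07) [[310.1 278.2]]
```

The geometry checks out: wheel centre (0.588, -0.033), lobe radius 29–30 mm, loader yaw about 14.5°, and the top view agrees within 1 mm. With this yaw the closed tip's corner points along world +x into the front gap. I'll descend in front of the wheel and check the tip corner.

```bash
python3 -m inch '[{"hand":1,"slide":[-3.9,-2.7,-5],"yaw":0},{"hand":1,"slide":[-3.9,-2.7,-9.5],"yaw":0},{"hand":1,"slide":[-3.9,-2.7,-12.5],"yaw":0},{"hand":1,"slide":[-3.9,-2.7,-13.8],"yaw":0},{"hand":1,"slide":[-3.9,-2.7,-13.8],"yaw":0},{"hand":1,"slide":[-3.9,-2.7,-13.8],"yaw":0}]'
python3 - <<'E'
from h import *
s=sense();print(s["time_s"],s["tcp_pos"])
im=capture("wrist");c=cam("wrist",s)
for a in np.radians(14.5+45*np.arange(8)):
    u=proj(c,[.588+.03*np.cos(a),-.0328+.03*np.sin(a),.06])[0];cv2.circle(im,tuple(int(v) for v in u.round()),2,(0,255,0),1)
for q in [(.0095,-.009,.07),(.0095,.009,.07)]:
    u=proj(c,s["ee_rot"]@np.array(q)+s["tcp_pos"])[0];print(u);cv2.circle(im,tuple(int(v) for v in u.round()),2,(0,0,255),1)
cv2.imwrite("pics/w2.png",cv2.resize(im[60:340,130:430],None,fx=2.1,fy=2.1,interpolation=cv2.INTER_CUBIC))
E
```

```text
time_s: 2.52
tcp_pos: [0.5317, -0.0265, 0.1257]
ee_rot: [[0.709, -0.705, 0.003], [-0.705, -0.709, 0.0], [0.002, -0.002, -1.0]]
wrist_force: [0.3, -0.5, 0.1]
gripper_width: 0.009
2.525 [ 0.53165969 -0.02651146  0.12567167]
[266.83310558 246.80863841]
[299.94213009 246.79943381]
```

View pics/w2.png

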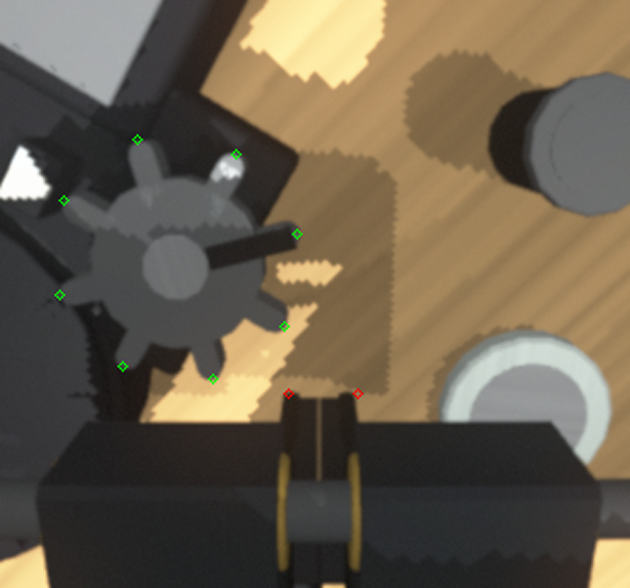

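The predicted overlay (green lobe tips, red fingertip corners) matches the image, with the working corner at crop (289,393) in front of the wheel and the rib at (297,235). I'll enter the gap.

```bash
python3 -m inch '[{"hand":1,"slide":[0,0,0],"yaw":0},{"hand":1,"slide":[1,-0.1,0],"yaw":0},{"hand":1,"slide":[1.7,-0.15,0],"yaw":0},{"hand":1,"slide":[2,-0.15,0],"yaw":0},{"hand":1,"slide":[2,-0.15,0],"yaw":0},{"hand":1,"slide":[2,-0.15,0],"yaw":0},{"hand":1,"slide":[2,-0.15,0],"yaw":0}]'
```

```text
time_s: 3.45
tcp_pos: [0.5505, -0.0287, 0.1242]
ee_rot: [[0.708, -0.706, -0.0], [-0.706, -0.708, -0.0], [-0.0, 0.0, -1.0]]
wrist_force: [-0.2, 0.8, 0.6]
gripper_width: 0.006
```

```bash
python3 -m inch '[{"hand":1,"slide":[-0.1,-0.35,0],"yaw":0},{"hand":1,"slide":[-0.1,-0.7,0],"yaw":0},{"hand":1,"slide":[0,-1.0,0],"yaw":0},{"hand":1,"slide":[0.15,-1.3,0],"yaw":0},{"hand":1,"slide":[0.3,-1.6,0],"yaw":0},{"hand":1,"slide":[0.44,-1.9,0],"yaw":0},{"hand":1,"slide":[0.44,-1.9,0],"yaw":0},{"hand":1,"slide":[0.44,-1.9,0],"yaw":0}]'
cat > look.py <<'E'
import sys
from h import *
s=sense();print(s["time_s"],s["tcp_pos"])
im=capture("wrist");c=cam("wrist",s)
for k in range(8):
    a=np.radians(14.5+45*k)
    u=proj(c,[.588+.03*np.cos(a),-.0328+.03*np.sin(a),.06])[0];cv2.circle(im,tuple(int(v) for v in u.round()),2,(0,255,0),1)
cv2.imwrite(f"pics/{sys.argv[1]}.png",cv2.resize(im[60:340,130:430],None,fx=2.1,fy=2.1,interpolation=cv2.INTER_CUBIC))
E
python3 look.py w3
```

```text
time_s: 4.45
tcp_pos: [0.5549, -0.0478, 0.1242]
ee_rot: [[0.708, -0.706, -0.001], [-0.706, -0.708, -0.0], [-0.0, 0.001, -1.0]]
wrist_force: [-0.1, -0.3, 0.1]
gripper_width: 0.006
4.45 [ 0.55486205 -0.04784129  0.12420931]
```

View pics/w3.png

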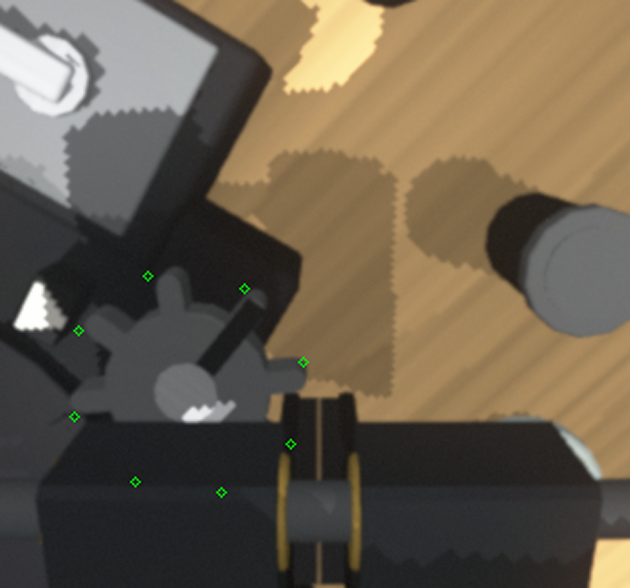

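The image shows the rib at (262,293), turned about 37° and past half-way, with the trailing lobe resting on the tip as expected. I'll withdraw so it snaps, then check the rib numerically by the darkness along each lobe.

```bash
python3 -m inch '[{"hand":1,"slide":[-0.8,0,0],"yaw":0},{"hand":1,"slide":[-1.6,0,0],"yaw":0},{"hand":1,"slide":[-2.4,0.3,0],"yaw":0},{"hand":1,"slide":[-2.4,2.1,0],"yaw":0},{"hand":1,"slide":[-2.4,2.1,0],"yaw":0},{"hand":1,"slide":[-2.4,2.1,0],"yaw":0}]'
cat > rib.py <<'E'
from h import *
def rib():
    s=sense();im=cv2.cvtColor(capture("wrist"),cv2.COLOR_BGR2GRAY);c=cam("wrist",s)
    A=np.arange(-180,180,3);r=np.arange(.012,.0275,.001)
    v=[]
    for a in np.radians(A+14.5):
        u=proj(c,np.c_[.588+r*np.cos(a),-.0328+r*np.sin(a),r*0+.0615]).astype(np.float32)
        v.append(np.percentile(cv2.remap(im,u[:,:1],u[:,1:],cv2.INTER_LINEAR),80))
    v=np.array(v);o=np.argsort(v)[:8]
    print("darkest dirs (deg from pointer axis):",[(int(A[i]),int(v[i])) for i in o],"median",np.median(v), s["tcp_pos"].round(4),s["time_s"])
if __name__=="__main__": rib()
E
python3 rib.py
```

```text
time_s: 5.25
tcp_pos: [0.5314, -0.0261, 0.1243]
ee_rot: [[0.709, -0.705, 0.0], [-0.705, -0.709, 0.0], [0.0, -0.0, -1.0]]
wrist_force: [0.0, 0.3, -0.6]
gripper_width: 0.006
darkest dirs (deg from pointer axis): [(-93, 59), (-90, 59), (-87, 59), (-96, 60), (-84, 61), (-99, 65), (60, 73), (54, 73)] median 79.0 [ 0.5314 -0.0261  0.1243] 5.25
```

The rib is at -90°, so one click is done. Now the second.

```bash
python3 -m inch '[{"hand":1,"slide":[0,-0.05,0],"yaw":0},{"hand":1,"slide":[1,-0.15,0],"yaw":0},{"hand":1,"slide":[2,-0.2,0],"yaw":0},{"hand":1,"slide":[2,-0.2,0],"yaw":0},{"hand":1,"slide":[2,-0.2,0],"yaw":0}]'
python3 -m inch '[{"hand":1,"slide":[-0.1,-0.35,0],"yaw":0},{"hand":1,"slide":[-0.1,-0.7,0],"yaw":0},{"hand":1,"slide":[0,-1.0,0],"yaw":0},{"hand":1,"slide":[0.15,-1.3,0],"yaw":0},{"hand":1,"slide":[0.3,-1.6,0],"yaw":0},{"hand":1,"slide":[0.44,-1.9,0],"yaw":0},{"hand":1,"slide":[0.44,-1.9,0],"yaw":0},{"hand":1,"slide":[0.44,-1.9,0],"yaw":0}]'
python3 -m inch '[{"hand":1,"slide":[-0.8,0,0],"yaw":0},{"hand":1,"slide":[-1.6,0,0],"yaw":0},{"hand":1,"slide":[-2.4,0.3,0],"yaw":0},{"hand":1,"slide":[-2.4,2.1,0],"yaw":0},{"hand":1,"slide":[-2.4,2.1,0],"yaw":0},{"hand":1,"slide":[-2.4,2.1,0],"yaw":0}]'
python3 rib.py; python3 look.py w4
```

```text
time_s: 5.92
tcp_pos: [0.5511, -0.0288, 0.1241]
ee_rot: [[0.708, -0.706, -0.0], [-0.706, -0.708, 0.0], [-0.0, 0.0, -1.0]]
wrist_force: [1.0, 0.8, 0.1]
gripper_width: 0.008
time_s: 6.92
tcp_pos: [0.5552, -0.0479, 0.1242]
ee_rot: [[0.708, -0.706, -0.001], [-0.706, -0.708, -0.0], [-0.0, 0.001, -1.0]]
wrist_force: [-0.7, -0.2, 1.7]
gripper_width: 0.005
time_s: 7.68
tcp_pos: [0.5318, -0.026, 0.1243]
ee_rot: [[0.709, -0.705, 0.0], [-0.705, -0.709, 0.0], [0.0, -0.0, -1.0]]
wrist_force: [0.3, -0.5, 0.1]
gripper_width: 0.006
darkest dirs (deg from pointer axis): [(-45, 36), (-48, 37), (-42, 37), (-39, 37), (-51, 43), (-36, 59), (-54, 61), (57, 73)] median 78.0 [ 0.5318 -0.026   0.1243] 7.675
7.725 [ 0.53170736 -0.02631239  0.1242818 ]
```

View pics/w4.png

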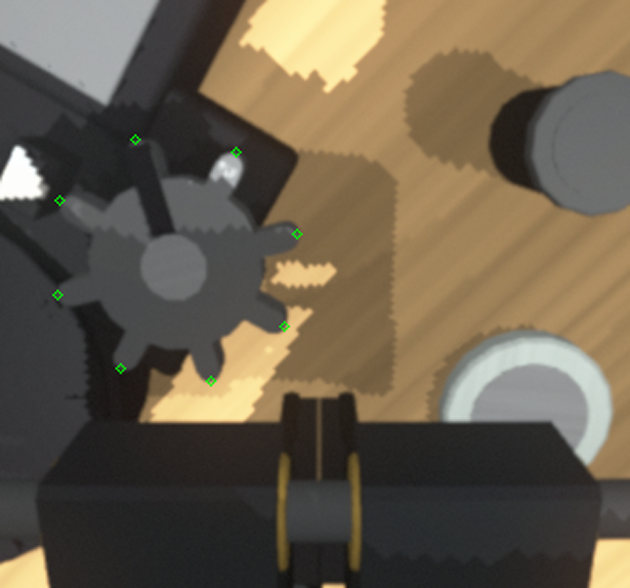

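The rib is now at crop (145,150), one lobe short of the pointer's lobe (60,200), and the loader hasn't shifted. Last click, then back away and rise.

```bash
python3 -m inch '[{"hand":1,"slide":[0,-0.05,0],"yaw":0},{"hand":1,"slide":[1,-0.15,0],"yaw":0},{"hand":1,"slide":[2,-0.2,0],"yaw":0},{"hand":1,"slide":[2,-0.2,0],"yaw":0},{"hand":1,"slide":[2,-0.2,0],"yaw":0}]'
python3 -m inch '[{"hand":1,"slide":[-0.1,-0.35,0],"yaw":0},{"hand":1,"slide":[-0.1,-0.7,0],"yaw":0},{"hand":1,"slide":[0,-1.0,0],"yaw":0},{"hand":1,"slide":[0.15,-1.3,0],"yaw":0},{"hand":1,"slide":[0.3,-1.6,0],"yaw":0},{"hand":1,"slide":[0.44,-1.9,0],"yaw":0},{"hand":1,"slide":[0.44,-1.9,0],"yaw":0},{"hand":1,"slide":[0.44,-1.9,0],"yaw":0}]'
python3 -m inch '[{"hand":1,"slide":[-0.8,0,0],"yaw":0},{"hand":1,"slide":[-1.6,0,0],"yaw":0},{"hand":1,"slide":[-2.4,0.3,0],"yaw":0},{"hand":1,"slide":[-2.4,2.1,0],"yaw":0},{"hand":1,"slide":[-2.4,2.1,0],"yaw":0},{"hand":1,"slide":[-2.4,2.1,0],"yaw":0}]'
python3 rib.py; python3 -m inch '[{"hand":1,"slide":[0,0,5],"yaw":0},{"hand":1,"slide":[1.5,1,10],"yaw":0},{"hand":1,"slide":[3.9,2.7,13.8],"yaw":0},{"hand":1,"slide":[3.9,2.7,13.8],"yaw":0},{"hand":1,"slide":[3.9,2.7,13.8],"yaw":0},{"hand":1,"slide":[3.9,2.7,13.8],"yaw":0}]'; python3 rib.py
python3 - <<'E'
from h import *
a=cv2.imread("pics/w1.png")[0:250,60:460];b=capture("wrist")[0:250,60:460]
cv2.imwrite("pics/w5.png",cv2.resize(np.vstack([a,b]),None,fx=1.2,fy=1.2))
E
```

```text
time_s: 8.4
tcp_pos: [0.5515, -0.0287, 0.1241]
ee_rot: [[0.708, -0.706, -0.0], [-0.706, -0.708, 0.0], [-0.0, 0.0, -1.0]]
wrist_force: [-0.4, -0.3, 1.0]
gripper_width: 0.008
time_s: 9.4
tcp_pos: [0.5555, -0.0479, 0.1242]
ee_rot: [[0.708, -0.706, -0.001], [-0.706, -0.708, -0.0], [-0.001, 0.001, -1.0]]
wrist_force: [-1.6, -0.9, 1.3]
gripper_width: 0.007
time_s: 10.15
tcp_pos: [0.5322, -0.026, 0.1244]
ee_rot: [[0.709, -0.705, 0.0], [-0.705, -0.709, 0.0], [0.0, -0.0, -1.0]]
wrist_force: [-0.7, 0.3, -1.3]
gripper_width: 0.008
darkest dirs (deg from pointer axis): [(3, 36), (6, 36), (0, 37), (-3, 37), (-6, 48), (9, 54), (12, 62), (-9, 64)] median 80.5 [ 0.5322 -0.026   0.1244] 10.15
time_s: 10.95
tcp_pos: [0.5698, -0.0002, 0.2607]
ee_rot: [[0.708, -0.706, -0.003], [-0.706, -0.708, -0.001], [-0.002, 0.003, -1.0]]
wrist_force: [0.2, -0.0, 1.2]
gripper_width: 0.006
darkest dirs (deg from pointer axis): [(0, 61), (-3, 61), (3, 62), (-6, 63), (6, 71), (-9, 82), (-12, 98), (-27, 103)] median 133.0 [ 5.698e-01 -2.000e-04  2.607e-01] 10.95
```

View pics/w5.png

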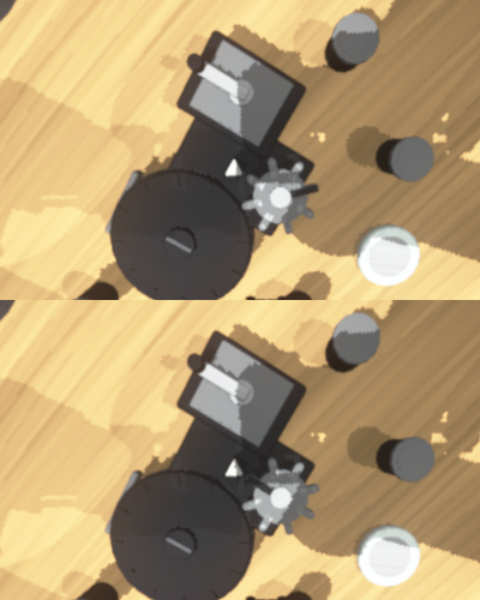

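The before/after picture shows the rib now pointing at the white pointer ((250,480) in the lower half). The loader, canisters and cap are in the same pixels as before, and the hand is 12 cm clear.

```bash
python3 -c "
from station import *
print(finish_job())"
```

```text
the job is handed in; nothing more can be done
None
```

The frame counter is at its start: the black rib rests in its click stop opposite the white pointer, and the job is handed in. With the closed fingertip I flicked the wheel three clicks anticlockwise, withdrawing the finger after each one so the wheel settled in its stop.

- **Rib position:** it went from -135° to -90°, -45° and then 0°. The last two checks, from close by and from the raised hand, centred on about +1.5° and 0°, to within about 3°.
- **Surroundings:** the before and after wrist views show the loader, two nearby canisters and the lens cap in the same place. I did not check the other canisters, the reel or the dish again.
- **Forces and time:** wrist force readings, taken at the end of each move, stayed within about 2 N. It took about 11 s of the 64 s allowed.
- **Hand:** it ended about 13 cm above the wheel, touching nothing.

No check failed. One measurement differed slightly: the loader's yaw came out at 14.1° from the lobes and 16.2° from the pointer, which is within measurement error.

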